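Change the bayonet filter cartridges of a gas scavenger unit

ROBOT

A 7-joint arm with a two-finger parallel gripper is mounted at the origin on the work surface. World frame = base frame: x ahead of the robot, y to its left, z up, the work surface at z = 0. Lengths are in m, angles in degrees, forces in N, time in s.
With the tool pointing down it reaches from about 0.425 to 0.875 m from the base axis. Payload 4.7 kg.
Tool frame: the origin (TCP) lies at the very end of the fingers, on their centre line; the grasp point (between the pads) lies 19 mm behind it; z points along the fingers, y is the line along which they close (so a half turn about z gives the same grasp; the last joint's range is limited). The gripper opens to 87 mm and grips with 3 to 60 N. Pads are 19 mm wide; open, the fingers measure 117 mm over their backs; the gripper's body (75 mm by 190 mm) begins 51 mm behind the grasp point.
Start: joints at [-70.124, 18.392, -4.016, 83.108, 1.295, 78.541, -3.26], TCP at [0.212, 0.614, 0.223] pointing down, gripper open.
Joint ranges: [-163.93, 163.93], [-17.29, 119.83], [-79.2, 71.16], [3.27, 140.29], [-89.18, 269.18], [5.43, 117.66], [-154.24, 154.24]. Speed limits (degrees/s): [147.25, 147.25, 180, 180, 180, 180, 180].

INTERFACE

Orientations are given as [roll, pitch, yaw] about the fixed x, y, z axes, in that order (R = Rz(yaw) Ry(pitch) Rx(roll)).
In Python, from cell import get_obs, read_camera, sign_off, silhouettes gives the robot as it stands.
- The arm moves only by the tool play_rows, never from a script. Its argument "steps" is a list that holds one entry, the list of rows, each a list of 7 numbers: the shift along the tool's x, y, z in m, then the turn, a rotation vector about the tool's x, y, z in rad, then the finger opening in m, from 0 to 0.087. A call has 1 to 12 rows; each row shifts and turns the commanded pose from where the row before left it, along the tool's axes as they then stand; what a row does not reach is not made up. A row lasts 1/10 s, in which the tool goes at most 50 mm and 8.59 degrees, less where a joint would pass 70% of its speed; a pose out of reach is approached as far as the arm can. A call is refused whole if a number of a shift passes 0.05 or a number of a turn 0.15, either way. A call with a gripper value outside its range is refused whole. The fingers move at their own pace and stop on an object; "force" is the grip in N (left out, the last holds). Time passes only in rows, so rows that do not move let the fingers close. It gives the time, the measured TCP pose, the force, the opening and the grip force at its end, in the units of the state.
- get_obs(): the state, without advancing time (a new reading comes with each control period).
- read_camera(name): name is "scene" or "side" or "wrist"; returns a dict with "frame" (400x640x3 uint8, red, green, blue), "intrinsics" (3x3 intrinsics, pixels), "view" (4x4, takes a point from world to camera coordinates). Camera axes: x right, y up, looking along -z (the intrinsics and any distortion apply to the point x, -y, -z); pixel columns grow to the right and rows downward; lengths in m; the calibration is good to about 2 mm. A picture is of the moment at which its call begins. There is no depth.
- sign_off(): hands the job in; it is judged then, once.
Trained networks look in the newest picture that a camera, given by its name, has taken for a name from the list of things; names that differ only in an ending like _2 or _b are one class to them, and where a whole thing is asked for, a point or a joint stands for the part that bears it (a point fixed in the world has none). Each returns a list of dicts, best first, with "p" (0 to 1); they miss things now and then, are a little off and sometimes report something else, mostly with a low value. They report only what shows in the picture. A call takes as long as a camera call. They do not tell look-alikes from the thing itself.
- silhouettes(camera, name): "pixels" (400x640 bool, what is visible of it) and "extent" ([left, top, right, bottom] in pixels, round what is visible of it).
The state is a dict: "time_s": time; "qpos": joint angles; "joint_velocities": joint speeds; "effort": joint torques, N m; "tool_pos": TCP position; "tool_rot": TCP orientation; "force": force on the tool from outside, world axes, zero at the start; "wrist_torque": the same for the moment, N m; "grip_width": finger opening in m; "grasp_force": force on a finger pad.
Only numpy, scipy, OpenCV 4.12 (cv2) and the standard library are available. Lean on these libraries where they do the work, as an engineer would, in place of code of your own. Each camera call takes 0.05 s, during which the arm holds its last target. There are 200 camera calls.

TASK

Change the filters of the gas scavenger unit on the clinic counter: slide its clear guard fully open, unlock every spent cartridge (black bar; push down, turn a quarter turn anticlockwise, lift out) and put it in the yellow tray, and lock every fresh cartridge (orange bar) in a port of its own: push down against the spring, turn a quarter turn clockwise and let it spring up. Then slide the guard fully shut, leaving the other things on the counter alone (any port will do; one may stay empty).

Things in the scene. Friction and masses are not known exactly. Their poses are not given: they have to be found in the camera images.
- guard (a joint): How far the unit's clear guard panel is slid open, in m: 0 shut (over the ports), 0.125 fully open (pushed back along the unit's x, uncovering all three ports). It slides with about 1.5 N of friction and stays where it is left; it is at or near shut at the start.
- guard_handle (a point): Centre of the top edge of the guard's upright blue handle fin, 14 mm thick along the unit's x, 80 mm long along the unit's y, standing 34 mm above the clear panel; its top is 153 mm above the counter. Axes are the unit's (x is the way the guard opens). The panel is 116 mm by 310 mm, its underside 114 mm above the counter, its front edge 73 mm in front of this point.
- spent_0: A spent cartridge (None if absent), same shape, size and axes as cartridge_a but with a grey drum and a black bar; locked in port0 at the start (bar along the unit's y).
- spent_1: A spent cartridge (None if absent), same shape, size and axes as cartridge_a but with a grey drum and a black bar; locked in port1 at the start (bar along the unit's y).
- spent_2: A spent cartridge (None if absent), same shape, size and axes as cartridge_a but with a grey drum and a black bar; locked in port2 at the start (bar along the unit's y).
- spent_tray_in (a point): Centre of the inner floor (4 mm above the counter) of the fixed yellow tray for the spent cartridges: outside 190 mm along its x, 100 mm along its y, walls 4 mm thick and 35 mm high. Two cartridges stand in it side by side along its x.
- unit: The scavenger unit, fixed, white: 257 mm deep, 314 mm wide. Origin on the counter under the middle port, x to its back, z up. Port plate 45 mm high, from 62 mm in front of to 60 mm behind the origin, behind it the 104 mm high blower housing; side cheeks 12 mm thick, 121 mm high, with inner faces 145 mm either side of the origin along y.
- port0 (a point): Centre of a bayonet port, at the top of the 45 mm high port plate; unit's axes: x to its back, z up. All three ports are alike, 90 mm apart along y. The 8 mm plate has a 46 mm square opening for the stem, with two keyways for the lugs, 17 mm wide, reaching 34 mm from the centre along +x and -x (black marks). A spring plunger waits 12 mm down (5 N at first, 0.35 N more per mm).
- port1 (a point): Middle port, as port0. To lock in any port: lower the cartridge with its bar along x, push it down till its origin is 23 to 28 mm below this point (drum meets plate at 28; about 11 N), turn it a quarter turn clockwise seen from above, bar along y (green marks; a stop follows about 0.1 rad later; the other way is blocked), and let go: the spring lifts the lugs 4 mm into notches.
- port2 (a point): Third port, as port0. A locked cartridge stays with its origin 18 mm below this point and its bar along the unit's y. One merely set in, not locked, stands with its origin 12 mm or less below this point; one turned but not sprung up into its notches stands 22 mm or more below.
- cartridge_a: Filter cartridge (all alike; None if absent), upright at the start. Steel stem 42 mm wide (nose 39), z 0 to 28 mm; two lugs along +x and -x, 62 mm tip to tip, 10 wide, z 8 to 14; white drum 68 mm wide, z 28 to 44; orange grip bar 56 mm long along x (in line with the lugs), 22 mm wide, z 44 to 76. Half-turn symmetric. Origin: centre of the nose's underside, z up. 0.16 to 0.25 kg.
- cartridge_b: A filter cartridge just like cartridge_a (or None if absent): origin at the centre of the nose's underside, x along the grip bar and the lugs, z up, 76 mm tall, orange bar 22 mm wide on top.
- cartridge_c: A filter cartridge just like cartridge_a (or None if absent): origin at the centre of the nose's underside, x along the grip bar and the lugs, z up, 76 mm tall, orange bar 22 mm wide on top.
- pink_cup: Bystander, to be left alone: pink cup, 60 mm across the rim, 60 mm tall, mouth up. Origin at the centre of its underside.
- gel_bottle: Bystander, to be left alone: clear hand-gel bottle with black cap, 56 mm across, 140 mm tall. Origin at the centre of its underside.
- amber_bottle: Bystander, to be left alone: small amber bottle with white cap, 40 mm across, 90 mm tall. Origin at the centre of its underside.
- tape_roll: Bystander, to be left alone: blue roll of tape lying flat, 64 mm across, 22 mm tall. Origin at the centre of its underside.
There are look-alikes about, which are no part of the job. What is shaped like the part that bears spent_tray_in but grey or purple is not meant.

How it is judged:
By the outcome, as a careful person would: the job done as asked, in the order asked, and still so for the second after the job is handed in, with the robot touching nothing.
Of cartridge_a, cartridge_b, cartridge_c only 2 to 3 are there at a start; the rules pass over those that are not, and their reading is None.
Of spent_0, spent_1, spent_2 only 2 to 2 are there at a start; the rules pass over those that are not, and their reading is None.
At some moment in a run one of cartridge_a, cartridge_b, cartridge_c may be knocked a few centimetres aside while the robot is not near it.
It also fails if it takes over 208 s, if anything falls off the work surface, if the arm or the gripper's body presses on something with over 40 N, if the wrist force passes 120 N, or if a joint passes its speed limit or range.

## Working session

There is one attempt and no reset: what is moved stays moved. The work goes in short steps, Python scripts to look and compute and a tool call to move; the robot and the scene stay as the last step left them, time stands still between calls to the robot, and variables do not carry over. Pictures are saved under pics/ and viewed, at most 14 in all, crops included, and the job is handed in when it is done.

Besides the shell and the picture viewer there is one more tool, called in YAML: its name, and indented under it one key for each argument. play_rows: Moves the arm, as the interface text tells. Its arguments: {"type":"object","properties":{"steps":{"type":"array","items":{"type":"array","items":{"type":"array","items":{"type":"number"}}}},"force":{"type":"number"}},"required":["steps"]}

```bash
mkdir -p pics; ls; python3 - <<'E'
from cell import *
import cv2,numpy as np
o=get_obs();print({k:np.round(v,3).tolist() for k,v in o.items()})
for c in ["scene","side"]:
    r=read_camera(c);cv2.imwrite(f"pics/{c}0.png",r["frame"][:,:,::-1]);print(c,r["intrinsics"].tolist(),np.round(r["view"],4).tolist())
E
```

```text
pics
{'time_s': 0.0, 'qpos': [-70.125, 18.44, -4.013, 83.174, 1.295, 78.541, -3.259], 'joint_velocities': [-0.035, -0.025, 0.011, -0.026, 0.072, -0.052, 0.053], 'effort': [-0.001, -49.129, -0.404, -31.252, -0.064, 0.044, 0.0], 'tool_pos': [0.212, 0.614, 0.221], 'tool_rot': [-179.89, 0.006, 160.933], 'force': [-0.168, -0.103, 0.29], 'wrist_torque': [0.012, -0.017, -0.057], 'grasp_force': 0.0, 'grip_width': 0.087}
scene [[433.4770969108668, 0.0, 327.22469487603644], [0.0, 433.4770969108668, 199.55122820533802], [0.0, 0.0, 1.0]] [[-0.294, 0.9557, -0.0132, 0.3096], [-0.6717, -0.1967, 0.7143, 0.2613], [0.68, 0.2188, 0.6998, -1.7306], [0.0, 0.0, 0.0, 1.0]]
side [[407.8259476308817, 0.0, 324.16322553754287], [0.0, 407.8259476308817, 198.02964075305732], [0.0, 0.0, 1.0]] [[-0.8024, -0.5968, -0.0039, 0.381], [0.2933, -0.4, 0.8683, -0.3395], [-0.5198, 0.6956, 0.496, -0.7176], [0.0, 0.0, 0.0, 1.0]]
```

View pics/scene0.png

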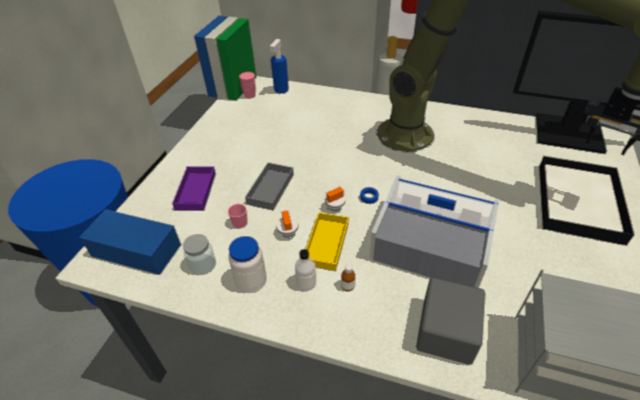

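View pics/side0.png

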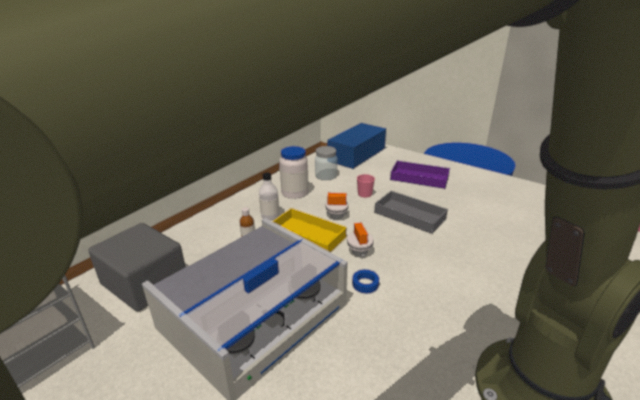

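The scene view shows two fresh cartridges (about (335,198) and (287,222)), the yellow tray at (327,241), the unit at (437,228) with its blue fin at (441,202), and grey and purple decoy trays. The side view shows dark drums at (237,335) and (305,290), so the middle port looks empty.

```bash
cat > h.py <<'E'
from cell import *
import cv2,numpy as np
from scipy.spatial.transform import Rotation as R
def ray(r,u,v,z):
    K,V=r["intrinsics"],r["view"]; Rm=V[:3,:3];c=-Rm.T@V[:3,3]
    d=np.linalg.inv(K)@[u,v,1]; d=Rm.T@(d*[1,-1,-1])
    return c+d*(z-c[2])/d[2]
def proj(r,P):
    P=np.atleast_2d(P);q=(r["view"]@np.c_[P,np.ones(len(P))].T)[:3].T*[1,-1,-1]
    q=q@np.array(r["intrinsics"]).T; return q[:,:2]/q[:,2:]
def mask(r,what):
    h=cv2.cvtColor(r["frame"],cv2.COLOR_RGB2HSV)
    lo,hi={"orange":((3,170,90),(14,255,255)),"blue":((105,150,50),(125,255,255)),"yellow":((20,170,90),(32,255,255))}[what]
    return cv2.inRange(h,np.array(lo),np.array(hi))
def blobs(m,a=15):
    n,l,s,c=cv2.connectedComponentsWithStats(m)
    return [(c[i],s[i],l==i) for i in range(1,n) if s[i,4]>=a]
E
python3 - <<'E'
from h import *
for c in ["scene","side"]:
    r=read_camera(c)
    for w,z in(("orange",.068),("blue",.143),("yellow",.03)):
        for b in blobs(mask(r,w)):print(c,w,b[0].round(1),b[1],ray(r,*b[0],z).round(3))
    for n in ["spent_0","cartridge_a","unit","guard_handle","spent_tray_in","guard"]:
        try:
            for d in silhouettes(c,n):print(c,n,round(d["p"],2),np.round(d["extent"]),d["pixels"].sum())
        except Exception as e:print(n,e)
E
```

```text
scene orange [334.4 194.2] [327 187  16  15 153] [ 0.48  -0.151  0.068]
scene orange [286.3 219.9] [282 211   9  19 117] [ 0.629 -0.259  0.068]
scene blue [206.7  54.6] [195  17  31  80 623] [-0.15  -0.932  0.143]
scene blue [279.5  74. ] [271  56  16  37 460] [-0.074 -0.552  0.143]
scene blue [ 87.7 217.4] [    8   160   172   114 11779] [ 0.842 -0.772  0.143]
scene blue [368.9 195. ] [361 188  17  15 162] [ 0.53  -0.031  0.143]
scene blue [441.1 201.8] [428 195  27  15 223] [0.499 0.176 0.143]
scene blue [439.8 216.8] [390 203  99  28 245] [0.56  0.179 0.143]
scene blue [243.3 248.6] [230 237  28  24 538] [ 0.821 -0.3    0.143]
scene blue [ 88.5 297.6] [ 81 292  15  13  60] [ 1.064 -0.592  0.143]
scene yellow [391.7  46.5] [388  37   9  20 140] [-0.691 -0.19   0.03 ]
scene yellow [326.8 239.9] [ 306  213   42   57 1674] [ 0.639 -0.128  0.03 ]
scene cartridge_a 0.86 [275. 213. 297. 240.] 392
scene cartridge_a 0.6 [330. 187. 347. 214.] 414
scene cartridge_a 0.56 [370. 180. 497. 287.] 10105
scene unit 0.77 [369. 175. 499. 290.] 10029
scene guard_handle 0.71 [392. 184. 492. 230.] 3059

[... 823 characters left out ...]
143]
side yellow [312.7 228.3] [ 275  209   71   42 1477] [ 0.61 -0.13  0.03]
side spent_0 0.67 [228. 330. 252. 358.] 375
side spent_0 0.63 [299. 281. 320. 305.] 286
side cartridge_a 0.73 [143. 220. 348. 400.] 20825
side cartridge_a 0.72 [325. 194. 351. 220.] 509
side cartridge_a 0.65 [350. 222. 375. 257.] 616
side unit 0.81 [143. 219. 346. 400.] 21309
side guard_handle 0.66 [182. 239. 339. 352.] 7096
side spent_tray_in 0.98 [274. 209. 347. 256.] 1623
side spent_tray_in 0.83 [386. 165. 452. 191.] 1255
side spent_tray_in 0.76 [376. 191. 449. 234.] 1858
side spent_tray_in 0.64 [359. 173. 375. 196.] 351
side spent_tray_in 0.24 [239. 208. 254. 237.] 323
side guard 0.58 [185. 240. 338. 352.] 7002
```

```bash
cat >> h.py <<'E'
def plan(x,y,z,yaw):
    """remaining shift in the tool's present axes, remaining turn about tool z (rad), rows needed"""
    o=get_obs();Rm=R.from_euler('xyz',o["tool_rot"],degrees=True)
    d=Rm.inv().apply(np.array([x,y,z])-o["tool_pos"]);t=(R.from_euler('xyz',[180,0,yaw],degrees=True))
    rv=(Rm.inv()*t).as_rotvec()
    print("t",round(o["time_s"],2),"pos",np.round(o["tool_pos"],4),"rot",np.round(o["tool_rot"],1),"q7",round(o["qpos"][6],1),"| shift",d.round(4),"turn",rv.round(3))
E
python3 - <<'E'
from h import *
r=read_camera("side")
b=[b for b in blobs(mask(r,"blue")) if 500<b[1][4]<700 and b[0][1]>290][0]
ys,xs=np.where(b[2]);i=xs.argmin();j=xs.argmax()
p=[ray(r,xs[k],ys[k],.118) for k in(i,j)];d=p[1]-p[0];print(p,np.linalg.norm(d),np.degrees(np.arctan2(d[1],d[0])))
plan(.42,.15,.40,110)
E
```

```text
[array([0.43767656, 0.32403704, 0.118     ]), array([0.41122107, 0.04023771, 0.118     ])] 0.2850297347349869 -95.32566550275688
t 0.85 pos [0.2123 0.6144 0.2226] rot [180.    0.  160.9] q7 -3.3 | shift [-0.3479 -0.371  -0.1774] turn [ 0.    -0.     0.889]
```

play_rows:
  steps:
    - [[-0.03, -0.032, -0.02, 0, 0, 0, 0.087], [-0.03, -0.032, -0.02, 0, 0, 0, 0.087], [-0.03, -0.032, -0.02, 0, 0, 0, 0.087], [-0.03, -0.032, -0.02, 0, 0, 0, 0.087], [-0.03, -0.032, -0.02, 0, 0, 0, 0.087], [-0.03, -0.032, -0.02, 0, 0, 0, 0.087], [-0.03, -0.032, -0.02, 0, 0, 0, 0.087], [-0.03, -0.032, -0.02, 0, 0, 0, 0.087], [-0.03, -0.032, -0.02, 0, 0, 0, 0.087], [-0.03, -0.032, 0, 0, 0, 0, 0.087], [-0.03, -0.032, 0, 0, 0, 0, 0.087], [0, 0, 0, 0, 0, 0.12, 0.087]]

```text
time_s: 2.05
tool_pos: [0.412, 0.167, 0.4036]
tool_rot: [179.9, 0.1, 153.3]
force: [0.6, 0.1, -0.0]
grip_width: 0.0869
grasp_force: 0.0
```

play_rows:
  steps:
    - [[0, 0, 0, 0, 0, 0.11, 0.05], [0, 0, 0, 0, 0, 0.11, 0.05], [0, 0, 0, 0, 0, 0.11, 0.05], [0, 0, 0, 0, 0, 0.11, 0.05], [0, 0, 0, 0, 0, 0.11, 0.05], [0, 0, 0, 0, 0, 0.11, 0.05], [0, 0, 0, 0, 0, 0.11, 0.05], [0, 0, 0, 0, 0, 0.11, 0.05], [0, 0, 0, 0, 0, 0.11, 0.05], [0, 0, 0, 0, 0, 0.11, 0.05], [0, 0, 0, 0, 0, 0.11, 0.05], [0, 0, 0, 0, 0, 0, 0.05]]

```text
time_s: 3.25
tool_pos: [0.4092, 0.1738, 0.4028]
tool_rot: [180.0, -0.0, 84.7]
force: [0.2, 0.7, 0.1]
grip_width: 0.0499
grasp_force: 0.0
```

```bash
python3 - <<'E'
from h import *
r=read_camera("wrist");cv2.imwrite("pics/w1.png",r["frame"][:,:,::-1])
plan(.42,.15,.40,85)
c=-r["view"][:3,:3].T@r["view"][:3,3];print(c,ray(r,320,200,.1))
for b in blobs(mask(r,"blue"),60):print(b[0].round(1),b[1],ray(r,*b[0],.148).round(4))
E
```

```text
t 3.3 pos [0.4093 0.1737 0.4027] rot [180.   -0.   84.9] q7 -33.5 | shift [-0.0227  0.0128  0.0027] turn [ 0.    -0.    -0.003]
[0.41693654 0.25141847 0.56521017] [0.40280215 0.10990389 0.1       ]
[329.3 145.6] [328  49   3 203 424] [0.424  0.1998 0.148 ]
[407.7 140. ] [399  48  18 200 616] [0.5296 0.1976 0.148 ]
[380.8 157.8] [375 131  13  56 562] [0.4926 0.1769 0.148 ]
[324.  263.1] [311 253  28  21 192] [0.401  0.0242 0.148 ]
```

View pics/w1.png

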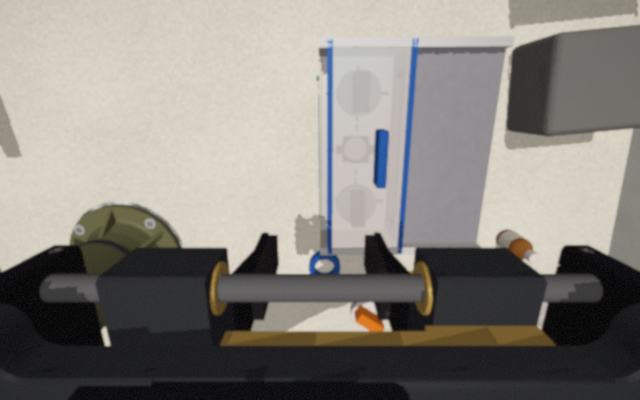

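The wrist view shows the shut guard with its fin at (381,158), drums under it at (359,92) and (357,204), and an empty middle port at (356,149). The upper and lower ports hold the spent cartridges.

```bash
python3 - <<'E'
from h import *
r=read_camera("wrist");m=mask(r,"blue")
for b in blobs(m,300):
    ys,xs=np.where(b[2]);z=.153 if b[1][3]<80 else .118
    rows=np.unique(ys); e=np.array([ray(r,xs[ys==q].max()+.5,q,z) for q in rows]);f=np.array([ray(r,xs[ys==q].min()-.5,q,z) for q in rows])
    for g in(e,f):
        p=np.polyfit(g[5:-5,1],g[5:-5,0],1);print(z,"yaw",np.degrees(-np.arctan(p[0])).round(2),"x at mid",np.polyval(p,g[:,1].mean()).round(4),"y",g[:,1].min().round(4),g[:,1].max().round(4))
for n,(u,v),z in(("dr",(359,92),.071),("dr",(357,204),.071),("mid",(356,149),.045)):print(n,ray(r,u,v,z).round(4))
plan(.495,.176,.20,85)
E
```

```text
0.118 yaw -4.96 x at mid 0.4257 y 0.0356 0.3278
0.118 yaw -4.85 x at mid 0.4226 y 0.0357 0.3279
0.118 yaw -4.94 x at mid 0.5386 y 0.0255 0.3139
0.118 yaw -4.8 x at mid 0.5341 y 0.0257 0.3143
0.153 yaw -5.07 x at mid 0.4984 y 0.1383 0.213
0.153 yaw -4.47 x at mid 0.4846 y 0.1391 0.2139
dr [0.4769 0.2671 0.071 ]
dr [0.4639 0.0884 0.071 ]
mid [0.4701 0.1775 0.045 ]
t 3.35 pos [0.4092 0.1738 0.4027] rot [180.   -0.   84.9] q7 -33.5 | shift [0.0099 0.0852 0.2027] turn [ 0.    -0.    -0.002]
```

play_rows:
  steps:
    - [[0.0024, 0.0205, 0.04, 0, 0, 0, 0.05], [0.0024, 0.0205, 0.04, 0, 0, 0, 0.05], [0.0024, 0.0205, 0.04, 0, 0, 0, 0.05], [0.0024, 0.0205, 0.04, 0, 0, 0, 0.05], [0, 0, 0.04, 0, 0, 0, 0.05], [0, 0, 0.04, 0, 0, 0, 0.05], [0, 0, 0.034, 0, 0, 0, 0.05], [0, 0, 0, 0, 0, 0, 0.0], [0, 0, 0, 0, 0, 0, 0.0], [0, 0, 0, 0, 0, 0, 0.0], [0, 0, 0, 0, 0, 0, 0]]
  force: 20

```text
time_s: 4.45
tool_pos: [0.4933, 0.1766, 0.131]
tool_rot: [179.8, -0.1, 84.8]
force: [-0.1, 0.7, -0.2]
grip_width: 0.0256
grasp_force: 0.0
```

Push back along tool y; if the fin started about 10 mm open, the stop comes a little early.

play_rows:
  steps:
    - [[0, 0, 0, 0, 0, 0, 0], [0, 0, 0, 0, 0, 0, 0], [0, 0.02, 0, 0, 0, 0, 0], [0, 0.02, 0, 0, 0, 0, 0], [0, 0.02, 0, 0, 0, 0, 0], [0, 0.02, 0, 0, 0, 0, 0], [0, 0.015, 0, 0, 0, 0, 0], [0, 0.01, 0, 0, 0, 0, 0], [0, 0, 0, 0, 0, 0, 0]]

```text
time_s: 5.35
tool_pos: [0.5985, 0.1672, 0.13]
tool_rot: [179.8, -0.1, 84.7]
force: [2.2, 1.3, 5.2]
grip_width: 0.0138
grasp_force: 20.0
```

play_rows:
  steps:
    - [[0, 0.006, 0, 0, 0, 0, 0], [0, 0.006, 0, 0, 0, 0, 0], [0, 0.005, 0, 0, 0, 0, 0], [0, 0.004, 0, 0, 0, 0, 0], [0, 0, 0, 0, 0, 0, 0]]

```text
time_s: 5.85
tool_pos: [0.6087, 0.1663, 0.1297]
tool_rot: [-179.0, 0.0, 84.9]
force: [-24.2, -0.2, 21.6]
grip_width: 0.0141
grasp_force: 19.8
```

play_rows:
  steps:
    - [[0, -0.003, 0, 0, 0, 0, 0.05], [0, 0, 0, 0, 0, 0, 0.05], [0, 0, -0.04, 0, 0, 0, 0.05], [-0.016, -0.028, -0.032, 0, 0, 0, 0.05], [-0.016, -0.028, -0.032, 0, 0, 0, 0.05], [-0.016, -0.028, -0.032, 0, 0, 0, 0.05], [-0.016, -0.028, -0.032, 0, 0, 0, 0.05], [-0.016, -0.028, -0.032, 0, 0, 0, 0.05], [0, 0, 0, 0, 0, 0, 0.05]]

```text
time_s: 6.75
tool_pos: [0.4672, 0.0959, 0.334]
tool_rot: [179.6, -0.3, 84.6]
force: [0.5, 0.5, -0.6]
grip_width: 0.0499
grasp_force: 0.0
```

```bash
python3 - <<'E'
from h import *
r=read_camera("wrist");f=r["frame"];cv2.imwrite("pics/w2.png",f[:,:,::-1])
for d in silhouettes("wrist","spent_0"):
    ys,xs=np.where(d["pixels"]);print(d["p"],d["extent"],len(xs),xs.mean().round(1),ys.mean().round(1))
plan(.4703,.1777,.3,85.1)
c=np.array([.4703,.1777,0]);U=R.from_euler('z',-4.9,degrees=True)
for y in(-.09,0,.09):print(y,(c+U.apply([0,y,0])).round(4),proj(r,c+U.apply([0,y,.103])).round(1),proj(r,c+U.apply([0,y,.045])).round(1))
E
```

```text
0.89 [293.1, 146.4, 341.3, 198.5] 1855 315.6 171.7
0.83 [286.9, 2.1, 340.7, 64.9] 2630 313.7 30.3
0.72 [265.0, 0.3, 487.5, 230.7] 41575 377.5 113.4
t 6.85 pos [0.4677 0.0974 0.3294] rot [ 1.799e+02 -1.000e-01  8.470e+01] q7 -21.8 | shift [ 0.0802 -0.0049  0.0295] turn [ 0.002 -0.002 -0.007]
-0.09 [0.4626 0.088  0.    ] [[316.  175.9]] [[316.3 167.7]]
0 [0.4703 0.1777 0.    ] [[315.1 104.1]] [[315.5 104.6]]
0.09 [0.478  0.2674 0.    ] [[314.   21.7]] [[314.6  33.5]]
```

View pics/w2.png

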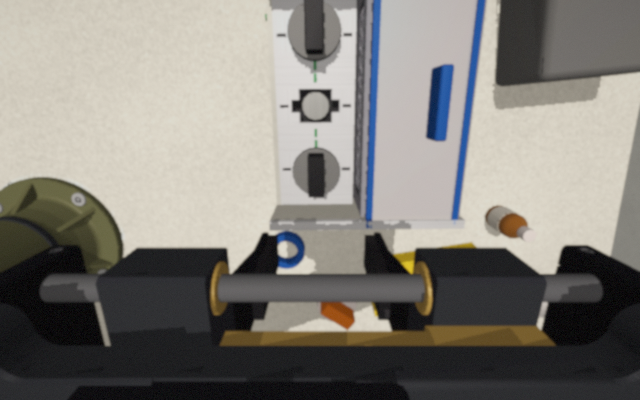

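The guard is open. Spent bars sit along the unit's y at (316,175) and (314,25), and the middle port at (316,106) is empty, all matching my predictions within about 1 mm. Next I grasp the port0 cartridge.

play_rows:
  steps:
    - [[-0.005, -0.002, 0.045, 0, 0, 0, 0.05], [-0.005, -0.002, 0.045, 0, 0, -0.007, 0.05], [0, 0, 0.045, 0, 0, 0, 0.05], [0, 0, 0.045, 0, 0, 0, 0.05], [0, 0, 0.045, 0, 0, 0, 0.05], [0, 0, 0.026, 0, 0, 0, 0.05], [0, 0, 0, 0, 0, 0, 0.05], [0, 0, 0, 0, 0, 0, 0], [0, 0, 0, 0, 0, 0, 0], [0, 0, 0, 0, 0, 0, 0], [0, 0, 0, 0, 0, 0, 0]]
  force: 40

```text
time_s: 7.95
tool_pos: [0.4634, 0.0885, 0.0787]
tool_rot: [179.9, -0.1, 85.1]
force: [-0.3, -0.3, 1.2]
grip_width: 0.0259
grasp_force: 0.3
```

```bash
python3 - <<'E'
from h import *
r=read_camera("scene")
b=max([b for b in blobs(mask(r,"yellow"),500)],key=lambda b:b[1][4])
c,_=cv2.findContours(b[2].astype(np.uint8),0,2);h=cv2.convexHull(max(c,key=len))[:,0]
q=cv2.approxPolyN(h.astype(np.float32),4,ensure_convex_hull=True)[0]
for z in(.035,):print([ (p,ray(r,*p,z)[:2].round(3)) for p in q])
# fit tray box by silhouette IoU of hull
from scipy.optimize import minimize
def corners(p):
    U=R.from_euler('z',p[2]);return np.array([[*(U.apply([sx*.095,sy*.05,0])[:2]+p[:2]),z] for sx in(1,-1) for sy in(1,-1) for z in(0,.035)])
for cam in("scene","side"):
    r=read_camera(cam);b=max(blobs(mask(r,"yellow"),500),key=lambda b:b[1][4]);m=b[2].astype(np.uint8)
    hm=np.zeros_like(m);cc,_=cv2.findContours(m,0,2);cv2.fillPoly(hm,[cv2.convexHull(np.vstack(cc))],1)
    def cost(p):
        t=np.zeros_like(m);cv2.fillConvexPoly(t,np.round(cv2.convexHull((proj(r,corners(p))*16).astype(np.float32))).astype(int),1,shift=4)
        return 1-(t&hm).sum()/(t|hm).sum()
    best=min((minimize(cost,[.63,-.13,a],method="Nelder-Mead",options=dict(initial_simplex=[[.63,-.13,a],[.65,-.13,a],[.63,-.11,a],[.63,-.13,a+.3]])) for a in np.arange(-1.5,1.6,.4)),key=lambda s:s.fun)
    print(cam,best.x[:2].round(4),np.degrees(best.x[2]).round(1),best.fun)
E
```

```text
Traceback (most recent call last):
cv2.error: OpenCV(4.12.0) :-1: error: (-5:Bad argument) in function 'approxPolyN'
> Overload resolution failed:
>  - approxPolyN() got an unexpected keyword argument 'ensure_convex_hull'. Did you mean 'ensure_convex'?
>  - approxPolyN() got an unexpected keyword argument 'ensure_convex_hull'. Did you mean 'ensure_convex'?
```

play_rows:
  steps:
    - [[0, 0, 0, 0, 0, 0, 0], [0, 0, 0, 0, 0, 0, 0], [0, 0, 0.003, 0, 0, 0, 0], [0, 0, 0.003, 0, 0, 0, 0], [0, 0, 0.002, 0, 0, 0, 0], [0, 0, 0, 0, 0, 0, 0]]

```text
time_s: 8.6
tool_pos: [0.4627, 0.0885, 0.0702]
tool_rot: [-180.0, -0.0, 85.1]
force: [-4.0, -0.0, 8.4]
grip_width: 0.0221
grasp_force: 39.8
```

```bash
cat > tray.py <<'E'
from h import *
from scipy.optimize import minimize
def corners(p):
    U=R.from_euler('z',p[2]);return np.array([[*(U.apply([sx*.095,sy*.05,0])[:2]+p[:2]),z] for sx in(1,-1) for sy in(1,-1) for z in(0,.035)])
for cam in("scene","side"):
    r=read_camera(cam);b=max(blobs(mask(r,"yellow"),300),key=lambda b:b[1][4]);m=b[2].astype(np.uint8)
    hm=np.zeros_like(m);cc,_=cv2.findContours(m,0,2);cv2.fillPoly(hm,[cv2.convexHull(np.vstack(cc))],1)
    def cost(p):
        t=np.zeros_like(m);cv2.fillConvexPoly(t,np.round(cv2.convexHull((proj(r,corners(p))*16).astype(np.float32))).astype(int),1,shift=4)
        return 1-(t&hm).sum()/(t|hm).sum()
    best=min((minimize(cost,[.63,-.13,a],method="Nelder-Mead",options=dict(initial_simplex=[[.63,-.13,a],[.65,-.13,a],[.63,-.11,a],[.63,-.13,a+.3]])) for a in np.arange(-1.5,1.6,.4)),key=lambda s:s.fun)
    print(cam,best.x[:2].round(4),np.degrees(best.x[2]).round(1),best.fun)
E
python3 tray.py
```

```text
scene [ 0.6261 -0.1337] 4.5 0.11523046092184364
side [ 0.6136 -0.2001] -52.9 0.8068445475638051
```

play_rows:
  steps:
    - [[0, 0, 0, 0, 0, -0.131, 0], [0, 0, 0, 0, 0, -0.131, 0], [0, 0, 0, 0, 0, -0.131, 0], [0, 0, 0, 0, 0, -0.131, 0], [0, 0, 0, 0, 0, -0.131, 0], [0, 0, 0, 0, 0, -0.131, 0], [0, 0, 0, 0, 0, -0.131, 0], [0, 0, 0, 0, 0, -0.131, 0], [0, 0, 0, 0, 0, -0.131, 0], [0, 0, 0, 0, 0, -0.131, 0], [0, 0, 0, 0, 0, -0.131, 0], [0, 0, 0, 0, 0, -0.131, 0]]

```text
time_s: 9.9
tool_pos: [0.4653, 0.0891, 0.0715]
tool_rot: [179.9, 0.3, 175.5]
force: [0.1, 0.6, 7.9]
grip_width: 0.0217
grasp_force: 39.8
```

play_rows:
  steps:
    - [[0, 0, 0, 0, 0, 0, 0], [0, 0, -0.01, 0, 0, 0, 0], [0, 0, -0.01, 0, 0, 0, 0], [0, 0, -0.01, 0, 0, 0, 0], [0, 0, -0.02, 0, 0, 0, 0], [0, 0, 0, 0, 0, 0, 0]]

```text
time_s: 10.5
tool_pos: [0.4637, 0.0883, 0.1215]
tool_rot: [179.9, 0.2, 175.2]
force: [0.1, -0.3, -1.3]
grip_width: 0.0218
grasp_force: 39.8
```

```bash
python3 - <<'E'
from h import *
for c in("scene","side"):
    r=read_camera(c)
    for n,z in(("gel_bottle",.07),("amber_bottle",.045),("tape_roll",.011),("pink_cup",.03)):
        for d in silhouettes(c,n):
            e=d["extent"];print(c,n,round(d["p"],2),np.round(e),ray(r,(e[0]+e[2])/2,(e[1]+e[3])/2,z).round(3))
r=read_camera("wrist");cv2.imwrite("pics/w3.png",r["frame"][:,:,::-1])
plan(.581,-.138,.25,175)
E
```

```text
scene gel_bottle 0.73 [296. 248. 317. 289.] [ 0.784 -0.141  0.07 ]
scene gel_bottle 0.2 [306. 212. 351. 273.] [ 0.679 -0.11   0.07 ]
scene amber_bottle 0.85 [340. 266. 358. 290.] [ 0.764 -0.027  0.045]
scene amber_bottle 0.67 [372. 178. 500. 288.] [0.533 0.18  0.045]
scene tape_roll 0.62 [362. 190. 379. 205.] [ 0.403 -0.048  0.011]
scene pink_cup 0.67 [232. 205. 248. 230.] [ 0.63  -0.419  0.03 ]
side gel_bottle 0.73 [260. 175. 281. 220.] [ 0.769 -0.135  0.07 ]
side gel_bottle 0.67 [145. 216. 348. 400.] [0.506 0.212 0.07 ]
side amber_bottle 0.71 [237. 210. 254. 232.] [ 0.767 -0.034  0.045]
side tape_roll 0.83 [354. 269. 380. 296.] [ 0.388 -0.051  0.011]
side pink_cup 0.78 [360. 175. 376. 193.] [ 0.623 -0.44   0.03 ]
t 11.05 pos [0.4625 0.0881 0.1192] rot [-180.    -0.   175.2] q7 71.5 | shift [-0.137  -0.2155 -0.1308] turn [-0.    -0.001  0.003]
```

play_rows:
  steps:
    - [[0, 0, -0.045, 0, 0, 0, 0], [0, 0, -0.045, 0, 0, 0, 0], [0, 0, -0.045, 0, 0, 0, 0], [-0.0306, -0.0248, -0.003, 0, 0, 0, 0], [-0.0306, -0.0248, -0.003, 0, 0, 0, 0], [-0.0306, -0.0248, -0.003, 0, 0, 0, 0], [-0.0306, -0.0248, -0.003, 0, 0, 0, 0], [-0.0306, -0.0248, -0.003, 0, 0, 0, 0], [-0.0306, -0.0248, -0.003, 0, 0, 0, 0], [-0.0306, -0.0248, -0.003, 0, 0, 0, 0], [-0.0306, -0.0248, -0.003, 0, 0, 0, 0], [0, 0, 0, 0, 0, 0, 0]]

```text
time_s: 12.25
tool_pos: [0.6915, -0.1356, 0.2758]
tool_rot: [-179.7, -0.1, 174.9]
force: [-0.8, -1.0, -2.7]
grip_width: 0.0217
grasp_force: 39.9
```

```bash
cat >> tray.py <<'E'
E
sed -i 's/for cam in("scene","side"):/import sys\nfor cam in sys.argv[1:]:/' tray.py; python3 tray.py wrist side; python3 - <<'E'
from h import *
r=read_camera("wrist");cv2.imwrite("pics/w4.png",r["frame"][:,:,::-1])
for b in blobs(mask(r,"orange"),40):print(b[0].round(1),b[1],ray(r,*b[0],.076).round(4))
plan(.671,-.13,.06,175)
E
```

```text
wrist [ 0.632  -0.1342] 4.0 0.06549755301794458
side [ 0.6315 -0.1532] -6.9 0.2870967741935484
[276.6   2.1] [270   0  13   7  56] [ 0.503  -0.1629  0.076 ]
[205.1 124.7] [184 105  47  47 890] [ 0.6191 -0.261   0.076 ]
[395.6 213. ] [387 203  24  25 200] [ 0.7459 -0.0433  0.076 ]
t 12.4 pos [ 0.6897 -0.1295  0.2777] rot [ 1.800e+02 -1.000e-01  1.752e+02] q7 101.1 | shift [ 0.0183 -0.0022  0.2177] turn [ 0.001 -0.002  0.004]
```

View pics/w4.png

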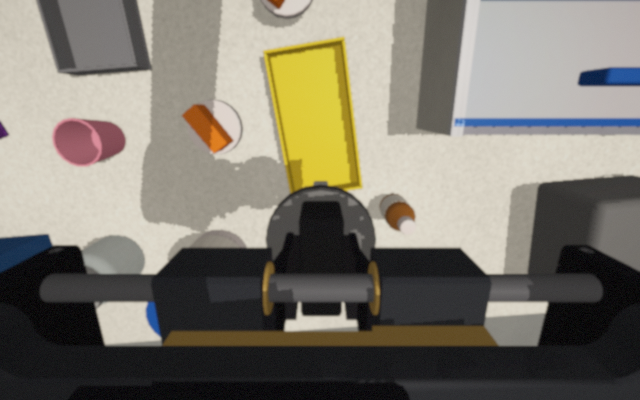

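The tray fills roughly (265,52), (343,40), (360,187), the held spent cartridge hangs at (320,230), and a fresh one stands at (212,127).

```bash
python3 - <<'E'
from h import *
r=read_camera("wrist")
p=[ray(r,u,v,.035) for u,v in((265,52),(343,40),(360,187))];print(np.round(p,4))
print(np.linalg.norm(p[0]-p[1]),np.linalg.norm(p[2]-p[1]),"centre",(p[0]+p[2])/2,np.degrees(np.arctan2(*(p[2]-p[1])[1::-1])))
E
```

```text
[[ 0.5419 -0.1865  0.035 ]
 [ 0.5368 -0.0918  0.035 ]
 [ 0.7196 -0.0801  0.035 ]]
0.09478989754572321 0.18324954704765217 centre [ 0.63078017 -0.13325537  0.035     ] 3.6767601691533827
```

play_rows:
  steps:
    - [[0.0135, -0.001, 0.045, 0, 0, 0, 0], [0, 0, 0.045, 0, 0, 0, 0], [0, 0, 0.045, 0, 0, 0, 0], [0, 0, 0.045, 0, 0, 0, 0], [0, 0, 0.03, 0, 0, 0, 0], [0, 0, 0.01, 0, 0, 0, 0], [0, 0, 0, 0, 0, 0, 0], [0, 0, 0, 0, 0, 0, 0.05], [0, 0, 0, 0, 0, 0, 0.05], [0, 0, -0.03, 0, 0, 0, 0.05], [0, 0, -0.045, 0, 0, 0, 0.05], [0, 0, -0.045, 0, 0, 0, 0.05]]

```text
time_s: 13.65
tool_pos: [0.6767, -0.1298, 0.1813]
tool_rot: [180.0, 0.1, 175.2]
force: [1.3, -0.2, 0.5]
grip_width: 0.0476
grasp_force: 0.0
```

```bash
python3 - <<'E'
from h import *
r=read_camera("scene");cv2.imwrite("pics/s5.png",cv2.resize(r["frame"][150:300,220:540,::-1],None,fx=2,fy=2))
plan(.4780,.2674,.25,85.1)
E
```

```text
t 13.7 pos [ 0.6809 -0.1311  0.1913] rot [-180.     0.9  175.2] q7 101.9 | shift [ 0.2346  0.3801 -0.0624] turn [0.012 0.012 1.573]
```

View pics/s5.png

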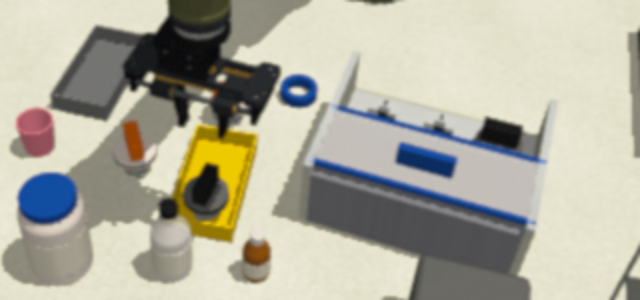

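The first spent cartridge stands upright at the far end of the tray (crop pixel (207,190)), and nothing else has moved. Going to port2.

play_rows:
  steps:
    - [[0.0, 0.0, -0.04, 0, 0, 0, 0.05], [0.0235, 0.038, -0.002, 0, 0, 0, 0.05], [0.0235, 0.038, -0.002, 0, 0, 0, 0.05], [0.0235, 0.038, -0.002, 0, 0, 0, 0.05], [0.0235, 0.038, -0.002, 0, 0, 0, 0.05], [0.0235, 0.038, -0.002, 0, 0, 0, 0.05], [0.0235, 0.038, -0.002, 0, 0, 0, 0.05], [0.0235, 0.038, -0.002, 0, 0, 0, 0.05], [0.0235, 0.038, -0.002, 0, 0, 0, 0.05], [0.0235, 0.038, -0.002, 0, 0, 0, 0.05], [0.0235, 0.038, -0.002, 0, 0, 0, 0.05]]

```text
time_s: 14.8
tool_pos: [0.4737, 0.2702, 0.2406]
tool_rot: [179.8, 0.2, 175.2]
force: [0.8, -0.1, 0.0]
grip_width: 0.0506
grasp_force: 0.0
```

play_rows:
  steps:
    - [[0, 0, 0, 0, 0, 0.131, 0.05], [0, 0, 0, 0, 0, 0.131, 0.05], [0, 0, 0, 0, 0, 0.131, 0.05], [0, 0, 0, 0, 0, 0.131, 0.05], [0, 0, 0, 0, 0, 0.131, 0.05], [0, 0, 0, 0, 0, 0.131, 0.05], [0, 0, 0, 0, 0, 0.131, 0.05], [0, 0, 0, 0, 0, 0.131, 0.05], [0, 0, 0, 0, 0, 0.131, 0.05], [0, 0, 0, 0, 0, 0.131, 0.05], [0, 0, 0, 0, 0, 0.131, 0.05], [0, 0, 0, 0, 0, 0.131, 0.05]]

```text
time_s: 16.0
tool_pos: [0.4747, 0.2687, 0.2402]
tool_rot: [179.9, -0.1, 84.8]
force: [0.2, 0.3, 0.8]
grip_width: 0.05
grasp_force: 0.0
```

```bash
python3 - <<'E'
from h import *
plan(.4780,.2674,.0787,85.1)
E
```

```text
t 16.0 pos [0.4747 0.2687 0.2402] rot [ 1.799e+02 -1.000e-01  8.480e+01] q7 -36.2 | shift [-0.0014  0.003   0.1615] turn [ 0.002 -0.002 -0.005]
```

play_rows:
  steps:
    - [[-0.001, 0.003, 0.04, 0, 0, 0, 0.05], [0, 0, 0.045, 0, 0, 0, 0.05], [0, 0, 0.045, 0, 0, 0, 0.05], [0, 0, 0.031, 0, 0, 0, 0.05], [0, 0, 0, 0, 0, 0, 0], [0, 0, 0, 0, 0, 0, 0], [0, 0, 0, 0, 0, 0, 0], [0, 0, 0, 0, 0, 0, 0], [0, 0, 0, 0, 0, 0, 0], [0, 0, 0, 0, 0, 0, 0], [0, 0, 0, 0, 0, 0, 0]]

```text
time_s: 17.1
tool_pos: [0.4777, 0.2681, 0.0788]
tool_rot: [179.9, -0.1, 85.1]
force: [-0.8, 0.8, 5.1]
grip_width: 0.022
grasp_force: 39.8
```

play_rows:
  steps:
    - [[0, 0, 0.003, 0, 0, 0, 0], [0, 0, 0.003, 0, 0, 0, 0], [0, 0, 0.002, 0, 0, 0, 0], [0, 0, 0, 0, 0, 0, 0]]

```text
time_s: 17.5
tool_pos: [0.4777, 0.2682, 0.0706]
tool_rot: [179.9, -0.1, 85.1]
force: [-1.8, 1.1, 6.8]
grip_width: 0.0218
grasp_force: 39.8
```

play_rows:
  steps:
    - [[0, 0, 0, 0, 0, -0.131, 0], [0, 0, 0, 0, 0, -0.131, 0], [0, 0, 0, 0, 0, -0.131, 0], [0, 0, 0, 0, 0, -0.131, 0], [0, 0, 0, 0, 0, -0.131, 0], [0, 0, 0, 0, 0, -0.131, 0], [0, 0, 0, 0, 0, -0.131, 0], [0, 0, 0, 0, 0, -0.131, 0], [0, 0, 0, 0, 0, -0.131, 0], [0, 0, 0, 0, 0, -0.131, 0], [0, 0, 0, 0, 0, -0.131, 0], [0, 0, 0, 0, 0, -0.131, 0]]

```text
time_s: 18.7
tool_pos: [0.4792, 0.2687, 0.0715]
tool_rot: [179.8, 0.3, 175.5]
force: [1.2, 1.5, 7.2]
grip_width: 0.0217
grasp_force: 39.8
```

play_rows:
  steps:
    - [[0, 0, 0, 0, 0, 0, 0], [0, 0, -0.01, 0, 0, 0, 0], [0, 0, -0.01, 0, 0, 0, 0], [0, 0, -0.01, 0, 0, 0, 0], [0, 0, -0.03, 0, 0, 0, 0], [0, 0, -0.045, 0, 0, 0, 0], [0, 0, -0.045, 0, 0, 0, 0], [0, 0, 0, 0, 0, 0, 0]]

```text
time_s: 19.5
tool_pos: [0.4795, 0.2684, 0.2261]
tool_rot: [179.7, 0.4, 175.2]
force: [1.3, 0.7, -1.3]
grip_width: 0.0217
grasp_force: 39.8
```

```bash
python3 - <<'E'
from h import *
plan(.586,-.136,.22,175)
E
```

```text
t 19.5 pos [0.4795 0.2684 0.2261] rot [179.7   0.4 175.2] q7 53.7 | shift [-0.1401 -0.394   0.005 ] turn [0.006 0.008 0.003]
```

play_rows:
  steps:
    - [[-0.014, -0.0394, 0, 0, 0, 0, 0], [-0.014, -0.0394, 0, 0, 0, 0, 0], [-0.014, -0.0394, 0, 0, 0, 0, 0], [-0.014, -0.0394, 0, 0, 0, 0, 0], [-0.014, -0.0394, 0, 0, 0, 0, 0], [-0.014, -0.0394, 0, 0, 0, 0, 0], [-0.014, -0.0394, 0, 0, 0, 0, 0], [-0.014, -0.0394, 0, 0, 0, 0, 0], [-0.014, -0.0394, 0, 0, 0, 0, 0], [-0.014, -0.0394, 0, 0, 0, 0, 0], [0, 0, 0, 0, 0, 0, 0], [0, 0, 0, 0, 0, 0, 0]]

```text
time_s: 20.7
tool_pos: [0.582, -0.1383, 0.218]
tool_rot: [-180.0, -0.2, 175.0]
force: [0.1, 1.4, -2.7]
grip_width: 0.0216
grasp_force: 39.8
```

```bash
python3 - <<'E'
from h import *
plan(.586,-.136,.058,175)
E
```

```text
t 20.7 pos [ 0.582  -0.1383  0.218 ] rot [-180.    -0.2  175. ] q7 100.4 | shift [-0.0044  0.0027  0.1599] turn [-0.    -0.004  0.   ]
```

play_rows:
  steps:
    - [[-0.002, 0.002, 0.045, 0, 0, 0, 0], [0, 0, 0.045, 0, 0, 0, 0], [0, 0, 0.045, 0, 0, 0, 0], [0, 0, 0.015, 0, 0, 0, 0], [0, 0, 0.01, 0, 0, 0, 0], [0, 0, 0, 0, 0, 0, 0], [0, 0, 0, 0, 0, 0, 0.05], [0, 0, 0, 0, 0, 0, 0.05], [0, 0, 0, 0, 0, 0, 0.05], [0, 0, -0.03, 0, 0, 0, 0.05], [0, 0, -0.045, 0, 0, 0, 0.05], [0, 0, -0.045, 0, 0, 0, 0.05]]

```text
time_s: 21.9
tool_pos: [0.5855, -0.1354, 0.1816]
tool_rot: [180.0, 0.0, 175.2]
force: [0.5, 0.1, 0.1]
grip_width: 0.0493
grasp_force: 0.0
```

```bash
cat > fresh.py <<'E'
from h import *
import sys
# fresh cartridges: bar rect in the image, top-face corners at z .076 estimated through drum+bar
for c in sys.argv[1:]:
    r=read_camera(c)
    for b in blobs(mask(r,"orange"),40):
        print(c,"bar",b[0].round(1),b[1],ray(r,*b[0],.066).round(4),"rect at .06:",)
    for d in silhouettes(c,"cartridge_a"):
        e=d["extent"];
        if d["pixels"].sum()<9000:print(c,"cart",round(d["p"],2),np.round(e),ray(r,(e[0]+e[2])/2,(e[1]+e[3])/2,.045).round(4))
E
python3 fresh.py scene side; python3 - <<'E'
from h import *
r=read_camera("scene");cv2.imwrite("pics/s6.png",cv2.resize(r["frame"][150:300,220:540,::-1],None,fx=2,fy=2))
plan(.62,-.256,.25,175)
E
```

```text
scene bar [333.5 194.9] [327 189  16  13 124] [ 0.4822 -0.1538  0.066 ] rect at .06:
scene bar [277.4 220.7] [273 212   9  19 113] [ 0.638  -0.2848  0.066 ] rect at .06:
scene cart 0.92 [266. 212. 291. 241.] [ 0.641  -0.2822  0.045 ]
scene cart 0.72 [328. 191. 346. 211.] [ 0.4861 -0.1401  0.045 ]
side bar [338.7 194.5] [331 189  17  11 163] [ 0.6247 -0.2733  0.066 ] rect at .06:
side bar [245.6 221. ] [241 217  11   9  57] [ 0.7409 -0.0104  0.066 ] rect at .06:
side bar [360.4 232.7] [355 223  12  21 185] [ 0.4679 -0.1441  0.066 ] rect at .06:
side cart 0.89 [326. 184. 354. 216.] [ 0.6234 -0.2811  0.045 ]
side cart 0.72 [351. 221. 374. 257.] [ 0.4632 -0.149   0.045 ]
t 22.15 pos [ 0.5858 -0.1353  0.1802] rot [1.800e+02 1.000e-01 1.752e+02] q7 100.8 | shift [-0.0443 -0.1174 -0.0698] turn [0.    0.001 0.003]
```

View pics/s6.png

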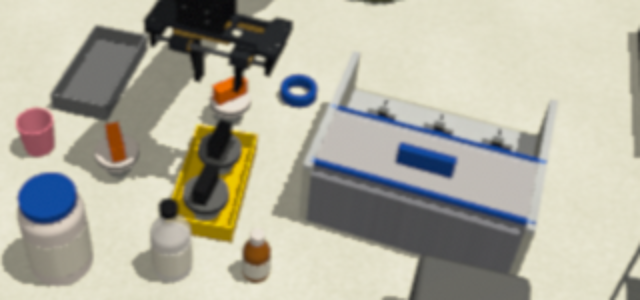

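Both spent cartridges stand in the tray. The fresh cartridge near crop (117,150) has been knocked about 25 mm sideways to roughly (0.632,-0.280). Taking a close look at it.

play_rows:
  steps:
    - [[-0.027, -0.027, -0.022, 0, 0, 0, 0.05], [-0.027, -0.027, -0.022, 0, 0, 0, 0.05], [-0.027, -0.027, -0.022, 0, 0, 0, 0.05], [-0.027, -0.027, -0.022, 0, 0, 0, 0.05], [-0.027, -0.027, -0.022, 0, 0, 0, 0.05], [0, 0, 0, 0, 0, 0, 0.05], [0, 0, 0, 0, 0, 0, 0.05]]

```text
time_s: 22.85
tool_pos: [0.7085, -0.2821, 0.2868]
tool_rot: [180.0, -0.2, 175.1]
force: [-0.2, -0.0, -0.3]
grip_width: 0.0502
grasp_force: 0.0
```

```bash
cat > fit.py <<'E'
from h import *
from scipy.optimize import minimize
# fit upright cartridge pose (x,y,yaw) to the orange bar's silhouette
r=read_camera("wrist");cv2.imwrite("pics/fit.png",r["frame"][:,:,::-1])
def fit(r,b,z0=0.):
    m=b[2].astype(np.uint8)
    def cost(p):
        U=R.from_euler('z',p[2]);P=np.array([U.apply([sx*.028,sy*.011,z])+[p[0],p[1],z0] for sx in(1,-1) for sy in(1,-1) for z in(.044,.076)])
        t=np.zeros_like(m);cv2.fillConvexPoly(t,np.round(cv2.convexHull((proj(r,P)*16).astype(np.float32))).astype(int),1,shift=4)
        return 1-(t&m).sum()/max((t|m).sum(),1)
    x,y,_=ray(r,*b[0],z0+.062)
    return min((minimize(cost,[x,y,a],method="Nelder-Mead",options=dict(initial_simplex=[[x,y,a],[x+.01,y,a],[x,y+.01,a],[x,y,a+.2]])) for a in np.arange(-1.6,1.5,.3)),key=lambda s:s.fun)
for b in blobs(mask(r,"orange"),200):
    s=fit(r,b);print(b[0].round(),b[1],"xy",s.x[:2].round(4),"bar yaw",(np.degrees(s.x[2])%180).round(1),"1-IoU",round(s.fun,3))
o=get_obs();print(o["tool_pos"].round(4) if hasattr(o["tool_pos"],"round") else o["tool_pos"],o["tool_rot"],o["qpos"][6],o["time_s"])
E
python3 fit.py
```

```text
[508. 191.] [498 179  23  25 264] xy [ 0.7545 -0.0432] bar yaw 48.8 1-IoU 0.786
[ 0.7082 -0.2808  0.287 ] [179.91674464  -0.20694974 175.16969114] 112.68008007350846 22.9
```

View pics/fit.png

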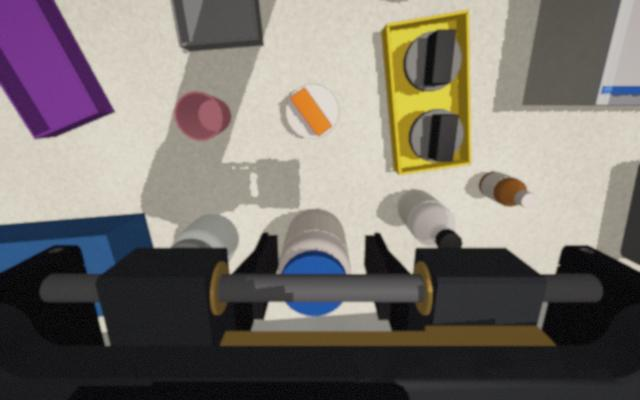

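The bar is at (311,112), tilted in the image; the mask missed its brighter orange, so I widen the hue range.

```bash
sed -i 's/(3,170,90),(14,/(3,160,90),(18,/' h.py; python3 fit.py
```

```text
[309. 112.] [290  89  39  46 774] xy [ 0.635  -0.2896] bar yaw 32.3 1-IoU 0.203
[507. 191.] [497 179  27  26 411] xy [ 0.7566 -0.0389] bar yaw 42.6 1-IoU 0.681
[ 0.7081 -0.28    0.2875] [ 1.79887092e+02 -1.78345308e-01  1.75218599e+02] 112.68102573418334 22.95
```

```bash
python3 - <<'E'
from h import *
r=read_camera("wrist")
print("drum",ray(r,312.5,111,.040).round(4))
b=[b for b in blobs(mask(r,"orange"),200) if b[0][0]<400][0]
ys,xs=np.where(b[2]);P=np.array([ray(r,u,v,.076)[:2] for u,v in zip(xs,ys)]).astype(np.float32);print(cv2.minAreaRect(P))
for yw in(32.3,):
    U=R.from_euler('z',yw,degrees=True)
    print(proj(r,[U.apply([sx*.028,sy*.011,.076])+[.635,-.2896,0] for sx,sy in((1,1),(1,-1),(-1,-1),(-1,1))]).round(1))
E
```

```text
drum [ 0.633  -0.2858  0.04  ]
((0.6337067484855652, -0.289386123418808), (0.05290444567799568, 0.019375987350940704), 31.754108428955078)
[[330.4 127.1]
 [315.7 138.4]
 [286.4  99.3]
 [301.3  87.2]]
```

play_rows:
  steps:
    - [[0.037, -0.007, 0, 0, 0, 0.14, 0.06], [0, 0, 0, 0, 0, 0, 0.06]]

```text
time_s: 23.2
tool_pos: [0.6654, -0.2859, 0.2877]
tool_rot: [180.0, -0.4, 166.8]
force: [-0.9, -1.1, 0.8]
grip_width: 0.0574
grasp_force: 0.0
```

play_rows:
  steps:
    - [[0, 0, 0, 0, 0, 0.14, 0.06], [0, 0, 0, 0, 0, 0.14, 0.06], [0, 0, 0, 0, 0, 0.14, 0.06], [0, 0, 0, 0, 0, 0.14, 0.06], [0, 0, 0, 0, 0, 0.14, 0.06], [0, 0, 0, 0, 0, 0.14, 0.06], [0, 0, 0, 0, 0, 0.14, 0.06], [0, 0, 0, 0, 0, 0.14, 0.06], [0, 0, 0, 0, 0, 0.14, 0.06], [0, 0, 0, 0, 0, 0.14, 0.06], [0, 0, 0, 0, 0, 0.14, 0.06]]

```text
time_s: 24.3
tool_pos: [0.6713, -0.2834, 0.2898]
tool_rot: [180.0, -0.1, 78.7]
force: [0.1, 0.4, 0.7]
grip_width: 0.0597
grasp_force: 0.0
```

play_rows:
  steps:
    - [[0, 0, 0, 0, 0, 0.14, 0.06], [0, 0, 0, 0, 0, 0.14, 0.06], [0, 0, 0, 0, 0, 0.14, 0.06], [0, 0, 0, 0, 0, 0.14, 0.06], [0, 0, 0, 0, 0, 0.14, 0.06], [0, 0, 0, 0, 0, 0.13, 0.06], [0, 0, 0, 0, 0, 0, 0.06]]

```text
time_s: 25.0
tool_pos: [0.6713, -0.2836, 0.2896]
tool_rot: [-179.9, -0.1, 31.5]
force: [-0.1, 1.0, -0.3]
grip_width: 0.06
grasp_force: 0.0
```

```bash
python3 fit.py; python3 -c "
from h import *
plan(.634,-.288,.054,32)"
```

```text
[308. 196.] [301 175  15  44 642] xy [ 0.6337 -0.2896] bar yaw 30.0 1-IoU 0.249
[169. 240.] [142 228  48  21 636] xy [ 0.4733 -0.1551] bar yaw 145.6 1-IoU 0.382
[ 0.6714 -0.2838  0.2896] [-1.79949353e+02 -5.42434584e-02  3.16230109e+01] -21.088168668653 25.05
t 25.05 pos [ 0.6714 -0.2838  0.2896] rot [-1.799e+02 -1.000e-01  3.160e+01] q7 -21.1 | shift [-0.0342 -0.0158  0.2356] turn [-0.001 -0.001 -0.007]
```

play_rows:
  steps:
    - [[-0.017, -0.008, 0.03, 0, 0, 0, 0.06], [-0.017, -0.008, 0.03, 0, 0, -0.004, 0.06], [0, 0, 0.04, 0, 0, 0, 0.06], [0, 0, 0.04, 0, 0, 0, 0.06], [0, 0, 0.04, 0, 0, 0, 0.06], [0, 0, 0.04, 0, 0, 0, 0.06], [0, 0, 0.017, 0, 0, 0, 0.06], [0, 0, 0, 0, 0, 0, 0], [0, 0, 0, 0, 0, 0, 0], [0, 0, 0, 0, 0, 0, 0], [0, 0, 0, 0, 0, 0, 0], [0, 0, 0, 0, 0, 0, 0]]
  force: 25

```text
time_s: 26.25
tool_pos: [0.6348, -0.2894, 0.0541]
tool_rot: [179.9, -0.1, 31.6]
force: [-0.1, -0.1, 0.1]
grip_width: 0.028
grasp_force: 0.0
```

play_rows:
  steps:
    - [[0, 0, 0, 0, 0, 0, 0], [0, 0, 0, 0, 0, 0, 0], [0, 0, 0, 0, 0, 0, 0]]
  force: 40

```text
time_s: 26.55
tool_pos: [0.6345, -0.289, 0.0534]
tool_rot: [180.0, -0.1, 31.6]
force: [-0.6, 1.7, 3.8]
grip_width: 0.0217
grasp_force: 39.6
```

play_rows:
  steps:
    - [[0, 0, -0.03, 0, 0, 0, 0], [0, 0, -0.045, 0, 0, 0, 0], [0, 0, -0.045, 0, 0, 0, 0], [0, 0, -0.045, 0, 0, 0, 0], [0.0052, -0.0411, 0, 0, 0, 0, 0], [0.0052, -0.0411, 0, 0, 0, 0, 0], [0.0052, -0.0411, 0, 0, 0, 0, 0], [0.0052, -0.0411, 0, 0, 0, 0, 0], [0.0052, -0.0411, 0, 0, 0, 0, 0], [0.0052, -0.0411, 0, 0, 0, 0, 0], [0.0052, -0.0411, 0, 0, 0, 0, 0], [0.0052, -0.0411, 0, 0, 0, 0, 0]]

```text
time_s: 27.75
tool_pos: [0.4958, 0.014, 0.2167]
tool_rot: [-180.0, 0.0, 31.6]
force: [1.1, 0.4, -2.4]
grip_width: 0.0219
grasp_force: 40.0
```

play_rows:
  steps:
    - [[0.0052, -0.0411, 0, 0, 0, 0, 0], [0.0052, -0.0411, 0, 0, 0, 0, 0], [0, 0, 0, 0, 0, 0, 0], [0, 0, 0, 0, 0, -0.14, 0], [0, 0, 0, 0, 0, -0.14, 0], [0, 0, 0, 0, 0, -0.14, 0], [0, 0, 0, 0, 0, -0.14, 0], [0, 0, 0, 0, 0, -0.14, 0], [0, 0, 0, 0, 0, -0.14, 0], [0, 0, 0, 0, 0, -0.14, 0], [0, 0, 0, 0, 0, -0.14, 0], [0, 0, 0, 0, 0, -0.14, 0]]

```text
time_s: 28.95
tool_pos: [0.4627, 0.0873, 0.2169]
tool_rot: [-179.9, 0.0, 104.1]
force: [0.5, -0.3, -2.4]
grip_width: 0.0214
grasp_force: 40.0
```

play_rows:
  steps:
    - [[0, 0, 0, 0, 0, -0.14, 0], [0, 0, 0, 0, 0, -0.14, 0], [0, 0, 0, 0, 0, -0.14, 0], [0, 0, 0, 0, 0, -0.14, 0], [0, 0, 0, 0, 0, -0.14, 0], [0, 0, 0, 0, 0, -0.14, 0], [0, 0, 0, 0, 0, -0.14, 0], [0, 0, 0, 0, 0, -0.13, 0], [0, 0, 0, 0, 0, -0.13, 0], [0, 0, 0, 0, 0, 0, 0], [0, 0, 0, 0, 0, 0, 0]]

```text
time_s: 30.05
tool_pos: [0.4628, 0.0877, 0.2172]
tool_rot: [-180.0, -0.0, 174.6]
force: [-0.8, 0.5, -2.6]
grip_width: 0.022
grasp_force: 40.0
```

```bash
python3 - <<'E'
from h import *
plan(.4637,.0885,.105,175.1)
r=read_camera("wrist");cv2.imwrite("pics/w8.png",r["frame"][:,:,::-1])
E
```

```text
t 30.05 pos [0.4628 0.0877 0.2172] rot [-180.    -0.   174.6] q7 58.2 | shift [-0.0009  0.0009  0.1122] turn [-0.    -0.    -0.008]
```

View pics/w8.png

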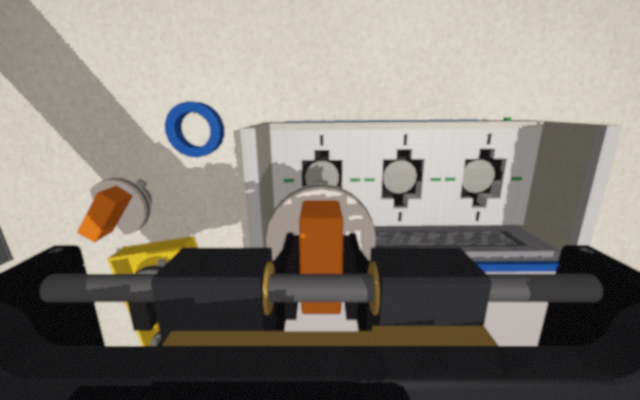

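The held cartridge's bar points along the unit's x above port0, the cross-shaped openings of port1 and port2 show at (403,178) and (482,178), and the other fresh cartridge is at (115,208). Lowering.

play_rows:
  steps:
    - [[-0.001, 0.001, 0.04, 0, 0, -0.008, 0], [0, 0, 0.04, 0, 0, 0, 0], [0, 0, 0.03, 0, 0, 0, 0], [0, 0, 0.006, 0, 0, 0, 0], [0, 0, 0.006, 0, 0, 0, 0], [0, 0, 0.004, 0, 0, 0, 0], [0, 0, 0, 0, 0, 0, 0]]

```text
time_s: 30.8
tool_pos: [0.4647, 0.0896, 0.0924]
tool_rot: [179.9, 0.1, 175.3]
force: [-0.1, -0.9, -1.8]
grip_width: 0.0219
grasp_force: 40.0
```

play_rows:
  steps:
    - [[0, 0, 0.004, 0, 0, 0, 0], [0, 0, 0.004, 0, 0, 0, 0], [0, 0, 0.004, 0, 0, 0, 0], [0, 0, 0.004, 0, 0, 0, 0], [0, 0, 0.003, 0, 0, 0, 0], [0, 0, 0, 0, 0, 0, 0]]

```text
time_s: 31.4
tool_pos: [0.4648, 0.09, 0.0731]
tool_rot: [179.9, 0.1, 175.3]
force: [-1.4, 1.9, 7.3]
grip_width: 0.0218
grasp_force: 40.0
```

play_rows:
  steps:
    - [[0, 0, 0, 0, 0, 0.132, 0], [0, 0, 0, 0, 0, 0.132, 0], [0, 0, 0, 0, 0, 0.132, 0], [0, 0, 0, 0, 0, 0.132, 0], [0, 0, 0, 0, 0, 0.132, 0], [0, 0, 0, 0, 0, 0.132, 0], [0, 0, 0, 0, 0, 0.132, 0], [0, 0, 0, 0, 0, 0.132, 0], [0, 0, 0, 0, 0, 0.132, 0], [0, 0, 0, 0, 0, 0.132, 0], [0, 0, 0, 0, 0, 0.132, 0], [0, 0, 0, 0, 0, 0.122, 0]]

```text
time_s: 32.6
tool_pos: [0.4647, 0.0895, 0.0734]
tool_rot: [180.0, -0.0, 84.9]
force: [-6.6, 1.1, 12.1]
grip_width: 0.0218
grasp_force: 40.0
```

play_rows:
  steps:
    - [[0, 0, 0, 0, 0, 0, 0], [0, 0, -0.003, 0, 0, 0, 0], [0, 0, -0.003, 0, 0, 0, 0], [0, 0, 0, 0, 0, 0, 0]]

```text
time_s: 33.0
tool_pos: [0.4644, 0.0897, 0.0792]
tool_rot: [180.0, -0.1, 85.1]
force: [-1.2, 0.2, 6.3]
grip_width: 0.0221
grasp_force: 40.0
```

play_rows:
  steps:
    - [[0, 0, -0.002, 0, 0, 0, 0], [0, 0, -0.001, 0, 0, 0, 0], [0, 0, 0, 0, 0, 0, 0]]

```text
time_s: 33.3
tool_pos: [0.4642, 0.0897, 0.0804]
tool_rot: [179.9, -0.0, 85.2]
force: [5.4, 2.9, -16.0]
grip_width: 0.0213
grasp_force: 40.0
```

play_rows:
  steps:
    - [[0, 0, 0.002, 0, 0, 0, 0], [0, 0, 0, 0, 0, 0, 0.05], [0, 0, 0, 0, 0, 0, 0.05], [0, 0, 0, 0, 0, 0, 0.05], [0, 0, -0.03, 0, 0, 0, 0.05], [0, 0, -0.04, 0, 0, 0, 0.05], [0, 0, -0.045, 0, 0, 0, 0.06], [0, 0, -0.045, 0, 0, 0, 0.06], [0, 0, -0.045, 0, 0, 0, 0.06]]

```text
time_s: 34.2
tool_pos: [0.4637, 0.0886, 0.2866]
tool_rot: [180.0, -0.1, 85.1]
force: [0.7, 0.3, -0.6]
grip_width: 0.0589
grasp_force: 0.0
```

play_rows:
  steps:
    - [[-0.0447, 0.0054, 0, 0, 0, 0, 0.06], [-0.0447, 0.0054, 0, 0, 0, 0, 0.06], [-0.0447, 0.0054, 0, 0, 0, 0, 0.06], [-0.0447, 0.0054, 0, 0, 0, 0, 0.06], [-0.0447, 0.0054, 0, 0, 0, 0, 0.06], [-0.0447, 0.0054, 0, 0, 0, 0, 0.06], [-0.0447, 0.0054, 0, 0, 0, 0, 0.06], [0, 0, 0, 0, 0, 0, 0.06], [0, 0, 0, 0, 0, 0, 0.06]]

```text
time_s: 35.1
tool_pos: [0.4732, -0.2218, 0.2848]
tool_rot: [-179.9, 0.2, 84.7]
force: [0.3, 0.3, 1.2]
grip_width: 0.0601
grasp_force: 0.0
```

```bash
python3 fit.py
```

```text
[316. 116.] [294  96  44  40 779] xy [ 0.4734 -0.1536] bar yaw 137.2 1-IoU 0.195
[ 0.4741 -0.2195  0.285 ] [-1.79922721e+02  4.00592203e-02  8.49753187e+01] 17.54026441378275 35.15
```

View pics/fit.png

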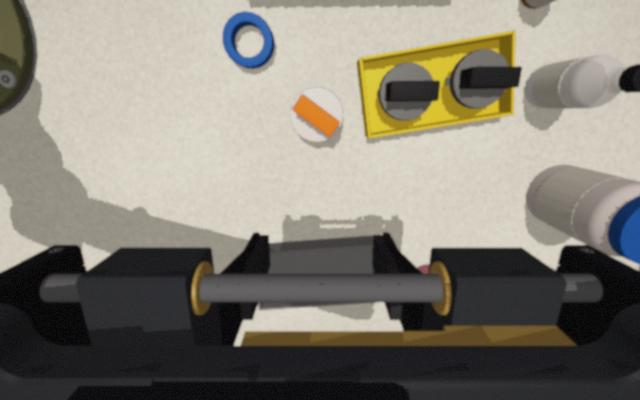

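```bash
python3 - <<'E'
from h import *
r=read_camera("wrist")
b=[b for b in blobs(mask(r,"orange"),200)][0]
ys,xs=np.where(b[2]);P=np.array([ray(r,u,v,.076)[:2] for u,v in zip(xs,ys)]).astype(np.float32);print(cv2.minAreaRect(P))
print("drum",ray(r,318.5,115,.04).round(4))
E
```

```text
((0.4737769067287445, -0.15462550520896912), (0.01949308067560196, 0.053115684539079666), 49.17898941040039)
drum [ 0.4773 -0.1522  0.04  ]
```

play_rows:
  steps:
    - [[0.0225, -0.002, 0, 0, 0, 0, 0.06], [0.0225, -0.002, 0, 0, 0, 0, 0.06], [0.0225, -0.002, 0, 0, 0, 0, 0.06], [0, 0, 0, 0, 0, -0.13, 0.06], [0, 0, 0, 0, 0, -0.13, 0.06], [0, 0, 0, 0, 0, -0.13, 0.06], [0, 0, 0, 0, 0, -0.13, 0.06], [0, 0, 0, 0, 0, -0.13, 0.06], [0, 0, 0, 0, 0, -0.13, 0.06], [0, 0, 0, 0, 0, -0.13, 0.06], [0, 0, 0, 0, 0, 0, 0.06]]

```text
time_s: 36.3
tool_pos: [0.4749, -0.1485, 0.2855]
tool_rot: [179.8, -0.1, 137.6]
force: [-0.4, 0.7, -0.3]
grip_width: 0.0601
grasp_force: 0.0
```

```bash
python3 -c "
from h import *
plan(.4732,-.152,.054,138)"
```

```text
t 36.3 pos [ 0.4749 -0.1485  0.2855] rot [ 1.798e+02 -1.000e-01  1.376e+02] q7 53.6 | shift [-0.0014 -0.0046  0.2315] turn [ 0.004 -0.001 -0.007]
```

play_rows:
  steps:
    - [[-0.0025, -0.0044, 0.03, 0, 0, -0.015, 0.06], [0, 0, 0.04, 0, 0, 0, 0.06], [0, 0, 0.04, 0, 0, 0, 0.06], [0, 0, 0.04, 0, 0, 0, 0.06], [0, 0, 0.04, 0, 0, 0, 0.06], [0, 0, 0.03, 0, 0, 0, 0.06], [0, 0, 0.012, 0, 0, 0, 0.06], [0, 0, 0, 0, 0, 0, 0], [0, 0, 0, 0, 0, 0, 0], [0, 0, 0, 0, 0, 0, 0], [0, 0, 0, 0, 0, 0, 0], [0, 0, 0, 0, 0, 0, 0]]
  force: 25

```text
time_s: 37.5
tool_pos: [0.4741, -0.1559, 0.0543]
tool_rot: [179.9, 0.1, 138.1]
force: [-0.1, -0.4, 0.9]
grip_width: 0.0283
grasp_force: 0.0
```

play_rows:
  steps:
    - [[0, 0, 0, 0, 0, 0, 0], [0, 0, 0, 0, 0, 0, 0], [0, 0, 0, 0, 0, 0, 0]]
  force: 40

```text
time_s: 37.8
tool_pos: [0.474, -0.1559, 0.0538]
tool_rot: [179.9, 0.0, 138.1]
force: [0.7, 2.1, 3.9]
grip_width: 0.0213
grasp_force: 39.7
```

```bash
python3 -c "
from h import *
plan(.4783,.2682,.054,175.1)"
```

```text
t 37.8 pos [ 0.474  -0.1559  0.0538] rot [179.9   0.  138.1] q7 79.6 | shift [ 2.799e-01  3.186e-01 -1.000e-04] turn [ 0.001  0.001 -0.645]
```

play_rows:
  steps:
    - [[0, 0, -0.035, 0, 0, 0, 0], [0, 0, -0.045, 0, 0, 0, 0], [0, 0, -0.045, 0, 0, 0, 0], [0, 0, -0.045, 0, 0, 0, 0], [0.028, 0.0319, 0, 0, 0, 0, 0], [0.028, 0.0319, 0, 0, 0, 0, 0], [0.028, 0.0319, 0, 0, 0, 0, 0], [0.028, 0.0319, 0, 0, 0, 0, 0], [0.028, 0.0319, 0, 0, 0, 0, 0], [0.028, 0.0319, 0, 0, 0, 0, 0], [0.028, 0.0319, 0, 0, 0, 0, 0], [0.028, 0.0319, 0, 0, 0, 0, 0]]

```text
time_s: 39.0
tool_pos: [0.4763, 0.1846, 0.2226]
tool_rot: [-179.9, -0.0, 138.1]
force: [1.0, 0.3, -0.8]
grip_width: 0.0215
grasp_force: 39.8
```

play_rows:
  steps:
    - [[0.028, 0.0319, 0, 0, 0, 0, 0], [0.028, 0.0319, 0, 0, 0, 0, 0], [0, 0, 0, 0, 0, -0.129, 0], [0, 0, 0, 0, 0, -0.129, 0], [0, 0, 0, 0, 0, -0.129, 0], [0, 0, 0, 0, 0, -0.129, 0], [0, 0, 0, 0, 0, -0.129, 0], [0, 0, 0, 0, 0, 0, 0], [0, 0, 0, 0, 0, 0, 0]]

```text
time_s: 39.9
tool_pos: [0.4776, 0.2679, 0.2228]
tool_rot: [-179.9, -0.0, 174.9]
force: [0.0, -0.2, -1.7]
grip_width: 0.0217
grasp_force: 39.8
```

```bash
python3 -c "
from h import *
plan(.4783,.2682,.092,175.1)"
```

```text
t 39.9 pos [0.4776 0.2679 0.2228] rot [-179.9   -0.   174.9] q7 56.6 | shift [-0.0008  0.0005  0.1308] turn [-0.001 -0.001 -0.004]
```

play_rows:
  steps:
    - [[-0.001, 0.0005, 0.04, 0, 0, -0.004, 0], [0, 0, 0.04, 0, 0, 0, 0], [0, 0, 0.034, 0, 0, 0, 0], [0, 0, 0.006, 0, 0, 0, 0], [0, 0, 0.006, 0, 0, 0, 0], [0, 0, 0.004, 0, 0, 0, 0], [0, 0, 0, 0, 0, 0, 0]]

```text
time_s: 40.6
tool_pos: [0.4796, 0.2691, 0.0944]
tool_rot: [179.9, 0.1, 175.3]
force: [-0.6, 0.1, -2.0]
grip_width: 0.0218
grasp_force: 39.8
```

play_rows:
  steps:
    - [[0, 0, 0.005, 0, 0, 0, 0], [0, 0, 0.004, 0, 0, 0, 0], [0, 0, 0.004, 0, 0, 0, 0], [0, 0, 0.004, 0, 0, 0, 0], [0, 0, 0.003, 0, 0, 0, 0], [0, 0, 0, 0, 0, 0, 0]]

```text
time_s: 41.2
tool_pos: [0.4799, 0.2693, 0.0743]
tool_rot: [179.9, 0.1, 175.3]
force: [-0.7, -1.1, 7.2]
grip_width: 0.0218
grasp_force: 39.8
```

Depth is about 24.5 mm with the expected spring force; turning clockwise.

play_rows:
  steps:
    - [[0, 0, 0.0005, 0, 0, 0.132, 0], [0, 0, 0, 0, 0, 0.132, 0], [0, 0, 0, 0, 0, 0.132, 0], [0, 0, 0, 0, 0, 0.132, 0], [0, 0, 0, 0, 0, 0.132, 0], [0, 0, 0, 0, 0, 0.132, 0], [0, 0, 0, 0, 0, 0.132, 0], [0, 0, 0, 0, 0, 0.132, 0], [0, 0, 0, 0, 0, 0.132, 0], [0, 0, 0, 0, 0, 0.132, 0], [0, 0, 0, 0, 0, 0.132, 0], [0, 0, 0, 0, 0, 0.122, 0]]

```text
time_s: 42.4
tool_pos: [0.4784, 0.2677, 0.0734]
tool_rot: [-179.9, 0.1, 84.8]
force: [-3.1, -4.4, 7.2]
grip_width: 0.0218
grasp_force: 39.8
```

play_rows:
  steps:
    - [[0, 0, 0, 0, 0, 0, 0], [0, 0, -0.003, 0, 0, 0, 0], [0, 0, -0.003, 0, 0, 0, 0], [0, 0, -0.002, 0, 0, 0, 0], [0, 0, -0.0015, 0, 0, 0, 0], [0, 0, 0, 0, 0, 0, 0]]

```text
time_s: 43.0
tool_pos: [0.4784, 0.2676, 0.0808]
tool_rot: [-180.0, 0.1, 85.1]
force: [2.7, -4.5, -13.1]
grip_width: 0.022
grasp_force: 39.8
```

play_rows:
  steps:
    - [[0, 0, 0.002, 0, 0, 0, 0], [0, 0, 0, 0, 0, 0, 0.05], [0, 0, 0, 0, 0, 0, 0.05], [0, 0, 0, 0, 0, 0, 0.05], [0, 0, -0.03, 0, 0, 0, 0.05], [0, 0, -0.04, 0, 0, 0, 0.05], [0, 0, -0.045, 0, 0, 0, 0.05], [-0.03, 0, -0.04, 0, 0, 0, 0.05], [-0.04, 0, -0.025, 0, 0, 0, 0.05], [-0.04, 0, 0, 0, 0, 0, 0.05], [-0.03, 0, 0, 0, 0, 0, 0.05], [0, 0, 0, 0, 0, 0, 0.05]]

```text
time_s: 44.2
tool_pos: [0.4677, 0.1253, 0.2612]
tool_rot: [-180.0, -0.3, 84.8]
force: [-0.9, 0.2, 0.0]
grip_width: 0.0501
grasp_force: 0.0
```

```bash
python3 fit.py; python3 - <<'E'
from h import *
r=read_camera("wrist")
c=np.array([.4703,.1777,0]);U=R.from_euler('z',-4.9,degrees=True)
for y in(-.09,.09):print(y,proj(r,[c+U.apply([0,y,z]) for z in(.103,.071)]).round(1).tolist())
for b in blobs(mask(r,"orange"),200):
    ys,xs=np.where(b[2]);print(cv2.minAreaRect(np.array([ray(r,u,v,.103)[:2] for u,v in zip(xs,ys)]).astype(np.float32)))
for b in blobs(mask(r,"blue"),200):print("blue",b[0],b[1],ray(r,*b[0],.15).round(4))
E
```

```text
[319.  35.] [ 308    3   22   67 1373] xy [0.4797 0.2745] bar yaw 85.1 1-IoU 0.076
[321. 212.] [312 187  18  51 893] xy [0.4638 0.0781] bar yaw 83.9 1-IoU 0.071
[545. 263.] [530 254  29  20 414] xy [ 0.7587 -0.0245] bar yaw 146.1 1-IoU 0.64
[0.4673 0.1281 0.2611] [-179.98873362   -0.29216019   84.93981446] -30.68910769723093 44.25
-0.09 [[319.2, 218.2], [319.4, 209.1]]
0.09 [[318.4, 39.3], [318.7, 45.9]]
((0.47916311025619507, 0.26631540060043335), (0.055742088705301285, 0.019394157454371452), 85.43118286132812)
((0.46430468559265137, 0.09212321043014526), (0.05886846408247948, 0.019045736640691757), 85.37782287597656)
((0.7188555002212524, 0.0075782425701618195), (0.022111471742391586, 0.031163647770881653), 84.94092559814453)
blue [389.47322971 113.38341969] [ 380    0   21  242 1737] [0.5333 0.1954 0.15  ]
blue [507.07424145 116.3285991 ] [ 484    0   46  248 1549] [0.6344 0.184  0.15  ]
blue [470.74520303 138.34404284] [ 454   96   36   89 2241] [0.6041 0.1679 0.15  ]
```

View pics/fit.png

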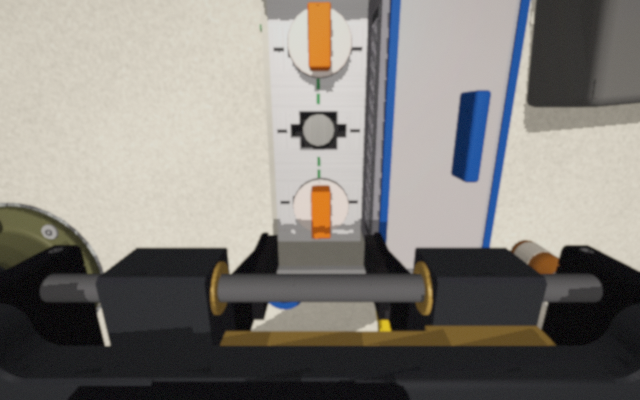

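Both fresh cartridges sit in ports with bars along the unit's y, at (319,38) and (321,210). The fin is at (471,138). Now the guard.

play_rows:
  steps:
    - [[0.0125, 0.034, 0, 0, 0, 0, 0.05], [0.0125, 0.034, 0, 0, 0, 0, 0.05], [0.0125, 0.034, 0, 0, 0, 0, 0.05], [0.0125, 0.034, 0, 0, 0, 0, 0.05], [0, 0, 0.045, 0, 0, 0, 0.05], [0, 0, 0.045, 0, 0, 0, 0.05], [0, 0, 0.04, 0, 0, 0, 0.05], [0, 0, 0, 0, 0, 0, 0.05], [0, 0, 0, 0, 0, 0, 0], [0, 0, 0, 0, 0, 0, 0], [0, 0, 0, 0, 0, 0, 0], [0, 0, 0, 0, 0, 0, 0]]
  force: 20

```text
time_s: 45.5
tool_pos: [0.6052, 0.1673, 0.1325]
tool_rot: [179.9, -0.1, 85.1]
force: [0.9, -0.4, 0.3]
grip_width: 0.0256
grasp_force: 0.0
```

play_rows:
  steps:
    - [[0, 0, 0, 0, 0, 0, 0], [0, 0, 0, 0, 0, 0, 0], [0, -0.02, 0, 0, 0, 0, 0], [0, -0.02, 0, 0, 0, 0, 0], [0, -0.02, 0, 0, 0, 0, 0], [0, -0.02, 0, 0, 0, 0, 0], [0, -0.015, 0, 0, 0, 0, 0], [0, -0.01, 0, 0, 0, 0, 0], [0, 0, 0, 0, 0, 0, 0]]

```text
time_s: 46.4
tool_pos: [0.4991, 0.1763, 0.1318]
tool_rot: [-180.0, -0.1, 85.1]
force: [-1.5, -1.3, 6.8]
grip_width: 0.0141
grasp_force: 20.0
```

play_rows:
  steps:
    - [[0, -0.007, 0, 0, 0, 0, 0], [0, -0.005, 0, 0, 0, 0, 0], [0, -0.003, 0, 0, 0, 0, 0], [0, -0.003, 0, 0, 0, 0, 0], [0, 0, 0, 0, 0, 0, 0]]

```text
time_s: 46.9
tool_pos: [0.4843, 0.1776, 0.1318]
tool_rot: [179.7, -0.1, 85.1]
force: [7.1, 0.4, 1.0]
grip_width: 0.0139
grasp_force: 20.0
```

play_rows:
  steps:
    - [[0, -0.002, 0, 0, 0, 0, 0], [0, 0, 0, 0, 0, 0, 0], [0, 0, 0, 0, 0, 0, 0]]

```text
time_s: 47.2
tool_pos: [0.4843, 0.1776, 0.1319]
tool_rot: [179.4, -0.1, 85.0]
force: [13.5, 0.5, -5.5]
grip_width: 0.0136
grasp_force: 20.0
```

Firm at the stop. Releasing straight up and retreating.

play_rows:
  steps:
    - [[0, 0.001, 0, 0, 0, 0, 0], [0, 0, 0, 0, 0, 0, 0.05], [0, 0, 0, 0, 0, 0, 0.05], [0, 0, 0, 0, 0, 0, 0.05], [0, 0, -0.04, 0, 0, 0, 0.05], [0, 0, -0.045, 0, 0, 0, 0.05], [0, 0, -0.045, 0, 0, 0, 0.05], [-0.02, -0.03, -0.03, 0, 0, 0, 0.05], [-0.02, -0.03, -0.03, 0, 0, 0, 0.05], [0, 0, 0, 0, 0, 0, 0.05], [0, 0, 0, 0, 0, 0, 0.05]]

```text
time_s: 48.3
tool_pos: [0.4222, 0.1463, 0.3146]
tool_rot: [-179.7, 0.0, 85.1]
force: [0.1, -0.1, -0.1]
grip_width: 0.05
grasp_force: 0.0
```

```bash
python3 - <<'E'
from h import *
r=read_camera("scene");w=read_camera("wrist")
a=cv2.resize(r["frame"][150:300,220:540],None,fx=1.9,fy=1.9)
b=cv2.resize(w["frame"],(480,300));c=np.zeros((a.shape[0]+300,max(a.shape[1],480),3),np.uint8)
c[:a.shape[0],:a.shape[1]]=a;c[a.shape[0]:,:480]=b
cv2.imwrite("pics/end.png",c[:,:,::-1])
m=mask(w,"blue")
for b in blobs(m,300):
    ys,xs=np.where(b[2]);print(b[1],ray(w,*b[0],.148).round(4))
    if b[1][3]<110:print("fin back edge",ray(w,xs[ys==int(b[0][1])].max()+.5,int(b[0][1]),.153).round(4))
E
```

```text
[ 397    3   27  259 1222] [0.5202 0.1985 0.148 ]
[308   4   6 255 921] [0.4172 0.2082 0.148 ]
[368 112  17  73 949] [0.4835 0.1776 0.148 ]
fin back edge [0.4897 0.1786 0.153 ]
```

View pics/end.png

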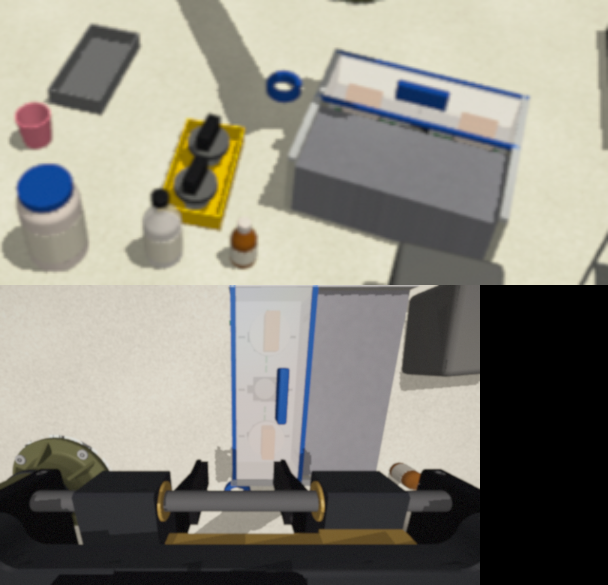

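The guard is shut (fin centre at x ≈ 0.483). Two orange bars lie under it, both spent cartridges stand in the yellow tray, and the bystanders are in place.

```bash
python3 -c "
from cell import *
print(sign_off())"
```

```text
the job is handed in; nothing more can be done
None
```

The filter change is finished and handed in: both spent cartridges are in the yellow tray, both fresh ones are locked in the two outer ports (the middle one stays empty), the guard is fully shut, and the other things on the counter were left alone.

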